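# Charge the battery pack in the third port

### The arm

A 6-joint arm with a two-finger parallel gripper is mounted at the origin on the work surface. World frame = base frame: x ahead of the robot, y to its left, z up, the work surface at z = 0. Lengths are in mm, angles in rad, forces in N, time in s.
With the tool pointing down it reaches from about 225 to 725 mm from the base axis. Payload 3.1 kg.
Tool frame: the origin (TCP) lies at the very end of the fingers, on their centre line; the grasp point (between the pads) lies 19 mm behind it; z points along the fingers, y is the line along which they close (so a half turn about z gives the same grasp; the last joint's range is limited). The gripper opens to 85 mm and grips with 20 to 120 N. Pads are 22 mm wide; open, the fingers measure 114 mm over their backs; the gripper's body (76 mm by 85 mm) begins 54 mm behind the grasp point. The pads swing forward as they close: fully open they stand 13 mm farther back than shut.
Start: joints at [-1.414, 0.048, 0.099, 1.622, 0, 1.443], TCP at [147.492, -503.849, 198.812] pointing down, gripper open.
Joint ranges: [-2.91, 2.91], [-0.99, 1.94], [-1.21, 1.42], [-2.12, 2.29], [-1.49, 1.47], [-3.14, 3.14]. Speed limits (rad/s): [2.79, 2.79, 3.14, 3.14, 3.14, 3.14].

### API

Orientations are given as a unit quaternion [x, y, z, w].
In Python, from rig import env, snapshot, ticket gives the robot as it stands.
- The arm moves only by the shell command python3 -m handwheel 'ROWS' [FORCE]. ROWS is JSON, one flat list of numbers, 7 for each row, row after row: the shift along the tool's x, y, z in m, then the turn, a rotation vector about the tool's x, y, z in rad, then the closure, from 0 (fully open) to 1 (shut). In form: [x, y, z, wx, wy, wz, hand, x, y, z, wx, wy, wz, hand, ...]. A call has 1 to 20 rows; each row shifts and turns the commanded pose from where the row before left it, along the tool's axes as they then stand; what a row does not reach is not made up. A row lasts 1/12 s, in which the tool goes at most 41.7 mm and 7.16 degrees, less where a joint would pass 70% of its speed; a pose out of reach is approached as far as the arm can. A call with a gripper value outside its range is refused whole. The fingers move at their own pace and stop on an object; FORCE is the grip in N (left out, the last holds). Time passes only in rows, so rows that do not move let the fingers close. It gives the time, the measured TCP pose, the force, the opening and the grip force at its end, in the units of the state.
- env.read_state(): the state, without advancing time (a new reading comes with each control period).
- snapshot(name): name is "scene" or "top"; returns a dict with "img" (384x512x3 uint8, red, green, blue), "fov_y" (degrees; the focal length in pixels is half the picture's height over the tangent of half this angle, whatever the lens; pixels are square), "cx", "cy" (the principal point, pixels), "rvec" (rotation vector, rad) and "tvec" (3), from world to camera coordinates, as OpenCV has them. Camera axes: x right, y down, z forward; pixel columns grow to the right and rows downward; lengths in mm; the calibration is good to about 2 mm. A picture is of the moment at which its call begins. There is no depth.
- ticket.job_done(): hands the job in; it is judged then, once.
The state is a dict: "time_s": time; "qpos": joint angles; "qvel": joint speeds; "joint_efforts": joint torques, N m; "position": TCP position; "ee_rot": TCP orientation; "wrist_force": force on the tool from outside, world axes, zero at the start; "torque": the same for the moment, N m; "opening": opening from 0.0 (shut) to 1.0 (fully open); "finger_force": force on a finger pad.
Only numpy, scipy, OpenCV 4.12 (cv2) and the standard library are available. Lean on these libraries where they do the work, as an engineer would, in place of code of your own. Each camera call takes 0.05 s, during which the arm holds its last target. There are 200 camera calls.

### The job

Put the loose tool battery pack on charge in the third port of the charging dock. Count the ports by touch from the left-hand end as the robot sees it: run a fingertip along the front ends of the guide rails, touching the first, then the second, then the third, to find the gap just after the third rail. Then, with the fingers, push the pack across the board until it stands before that gap and push it in until it is fully home against the charger: never lift or tip it or push it into another port, and leave everything else where it is.

Things in the scene. Friction and masses are not known exactly. Their poses are not given: they have to be found in the camera images.
- dock: Charging dock fixed to the bench: plywood board 360 (x) by 460 (y) by 12 mm thick with a black charger head 412 mm wide, 74 mm high, and six guide rails forming five ports. Origin: centre of the board's underside; x from the open loading side by the robot to the charger, y left along the ports, z up. The board is open and flat from x = -180 to +10 mm (the rails' front ends).
- port3_home (a point): The middle of the third port from the left, on the charger head's flat front face (dock x = +90 mm, y = 0) against which a pack comes to rest, level with the board's upper face; axes as the dock's. Five ports 80 mm apart, each a gap 68 mm wide between two rails. Ports 1 to 4 are empty; the fifth, at the right end, is taken.
- rail1: First guide rail from the left (the left end of the row): black plastic bar 80 mm long, 12 mm thick and 30 mm high on the dock's board, fixed, with a rounded front end (6 mm radius). Origin: the front end's foremost point, at the level of the board's upper face, which is 12 mm above the bench; x points along the rail to the charger head, y to the left.
- rail2: Second guide rail from the left, like the first, 80 mm to its right. Origin as for the first.
- rail3: Third guide rail from the left, like the first, 80 mm to the right of the second; it is the left side of the third port. Origin as for the first.
- rail4: Fourth guide rail from the left, like the first; it is the right side of the third port. Origin as for the first.
- pack_centre (a point): Centre, half-way up, of the loose, blocky tool battery pack on the open board before the right-hand ports: 90 mm long (x), 60 wide (y), 50 high, about 0.36 kg; the top 16 mm is a step 44 mm wide. x points to its contact end, which goes in first, and starts within 20 degrees of the dock's x. Slides at a few newtons. Home, its centre is 45 mm before the charger face, its rear 10 mm out of the rails.
- docked_pack_centre (a point): Centre, half-way up, of an identical pack already seated in the fifth port (right end); leave it alone. It also stands 10 mm out in front of the rails.
- tape_measure: Tape measure, 62 by 34 by 60 mm high, standing on the left part of the dock's board, near its front edge; leave it alone. Origin: centre of its underside.
- drill: Cordless drill without a pack, lying on its side on the bench to the left of the dock, about 180 by 190 mm and 60 mm high; leave it alone. Origin: under the middle of its barrel.
- bit_case: Grey screwdriver-bit case, 100 by 160 by 40 mm high, lying on the bench to the left; leave it alone. Origin: centre of its underside.
- wrench: Steel wrench, 190 mm long, lying on the bench to the right; leave it alone.
- tape_roll: Roll of tape, 104 mm across, 48 mm high, lying flat on the bench to the right of the dock; leave it alone. Origin: centre of its underside.
Not all that is in view belongs to the job. What is shaped like the part that bears pack_centre but blue, brown or pink is not meant.

How it is judged (in metres and radians):
On the way, in this order (a step that is already met when the one before it is completed fails the run):
1. a fingertip touches the front end of the first guide rail (contact force between the fingers and rail1 above 0.3 N), for 0.02 s.
2. then that of the second (contact force between the fingers and rail2 above 0.3 N), for 0.02 s.
3. then that of the third (contact force between the fingers and rail3 above 0.3 N), for 0.02 s.
4. the fingers push the pack before the third gap (y of pack_centre in the frame of dock between -0.02 and 0.02 m and contact force between the fingers and pack above 0.1 N), for 0.02 s.
5. the fingers push the pack home in the third port (x of pack_centre in the frame of dock above 0.04 m and y of pack_centre in the frame of dock between -0.008 and 0.008 m and contact force between the fingers and pack above 0.1 N), for 0.02 s.
At the end, for the whole second after the job is handed in: The pack rests flat and square in the third port (between rails 3 and 4), its contact end within 5 mm of the charger's front face, at rest and let go; the other pack is still seated in the fifth port (x of pack_centre in the frame of dock above 0.04 m and y of pack_centre in the frame of dock between -0.008 and 0.008 m and z of pack_centre in the frame of dock below 0.042 m and angle between the x axis of pack_centre and the x axis of dock, either way round below 0.12 rad and angle between pack_centre's own z axis and vertical below 0.05 rad and linear speed of pack below 0.01 m/s and distance of docked_pack_centre from where it was at the start of the episode below 0.01 m); the robot touches nothing.
It fails at once if the pack is lifted off the board or tipped (z of pack_centre in the frame of dock above 0.049 m or angle between pack_centre's own z axis and vertical above 0.3 rad).
It fails at once if the pack falls off the board (height (world z) of pack_centre below 0.025 m).
It fails at once if the pack is pushed into another port (x of pack_centre in the frame of dock above -0.005 m and (y of pack_centre in the frame of dock above 0.045 m or y of pack_centre in the frame of dock below -0.045 m)).
It fails at once if the docked pack is disturbed (distance of docked_pack_centre from where it was at the start of the episode above 0.01 m).
It fails at once if another thing on the bench is disturbed (distance of any of tape_measure, drill, bit_case, wrench, tape_roll from where it was at the start of the episode above 0.02 m).
It also fails if it takes over 69 s, if anything falls off the work surface, if the arm or the gripper's body presses on something with over 40 N, if the wrist force passes 120 N, or if a joint passes its speed limit or range.

## Working session

There is one attempt and no reset: what is moved stays moved. The work goes in short steps, Python scripts to look and compute and a shell command to move; the robot and the scene stay as the last step left them, time stands still between calls to the robot, and variables do not carry over. Pictures are saved under pics/ and viewed, at most 10 in all, crops included, and the job is handed in when it is done.

```bash
mkdir -p pics; ls; cat > h.py <<'E'
import numpy as np, cv2
from rig import env, snapshot, ticket
def cam(s):
    f=s["img"].shape[0]/2/np.tan(np.radians(s["fov_y"])/2)
    K=np.array([[f,0,s["cx"]],[0,f,s["cy"]],[0,0,1.]])
    R=cv2.Rodrigues(np.array(s["rvec"],float))[0]
    return K,R,np.array(s["tvec"],float).reshape(3)
def ray(s,uv,z):
    K,R,t=cam(s); c=-R.T@t; d=R.T@np.linalg.inv(K)@np.array([uv[0],uv[1],1.])
    return c+d*(z-c[2])/d[2]
def proj(s,p):
    K,R,t=cam(s); q=K@(R@np.array(p,float)+t); return q[:2]/q[2]
E
python3 - <<'E'
from h import *
import pickle
a=[]
for n in("scene","top"):
    s=snapshot(n); pickle.dump(s,open(n+".pkl","wb")); a.append(s["img"]); print(n,{k:s[k] for k in s if k!="img"})
    cv2.imwrite(f"pics/{n}0.png",cv2.resize(s["img"][:,:,::-1],(800,600),interpolation=cv2.INTER_CUBIC))
st=env.read_state(); print(st)
E
```

```text
pics
scene {'fov_y': 57.46928981316258, 'cx': 252.5251389818488, 'cy': 191.64541615536075, 'rvec': array([ 1.51672823,  1.90157355, -0.9230723 ]), 'tvec': array([  86.50906768, -254.51094144, 1657.0173245 ])}
top {'fov_y': 43.1205984991551, 'cx': 255.52419119668036, 'cy': 203.07157157887204, 'rvec': array([ 2.20493456, -2.1616333 ,  0.07524331]), 'tvec': array([   2.82114231,  500.11319951, 1456.86225668])}
{'time_s': 0.1, 'qpos': array([-1.41384185e+00,  4.87020273e-02,  9.77371763e-02,  1.62200135e+00,
       -2.34216682e-05,  1.44298541e+00]), 'qvel': array([ 0.00106357, -0.00104419,  0.00408603,  0.00124547, -0.0005912 ,
       -0.0008299 ]), 'joint_efforts': array([ 3.20837120e-03, -3.39850831e+01,  3.20936179e+01,  1.58239558e-02,
       -9.54721895e-05, -8.95849794e-07]), 'position': array([ 147.36491518, -503.23851483,  197.71242315]), 'ee_rot': array([ 9.89880112e-01,  1.41902031e-01, -2.75184487e-05, -1.08464866e-03]), 'wrist_force': array([ 0.23000281, -0.30654842, -0.3489739 ]), 'torque': array([-0.0187893 , -0.00813852, -0.04089049]), 'finger_force': 0.0, 'opening': 1.0005406140298365}
```

View pics/top0.png

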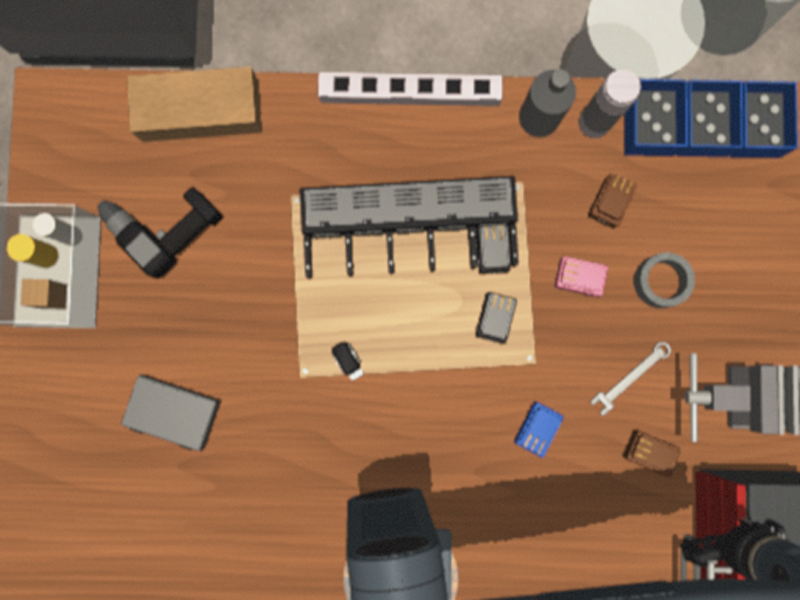

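View pics/scene0.png

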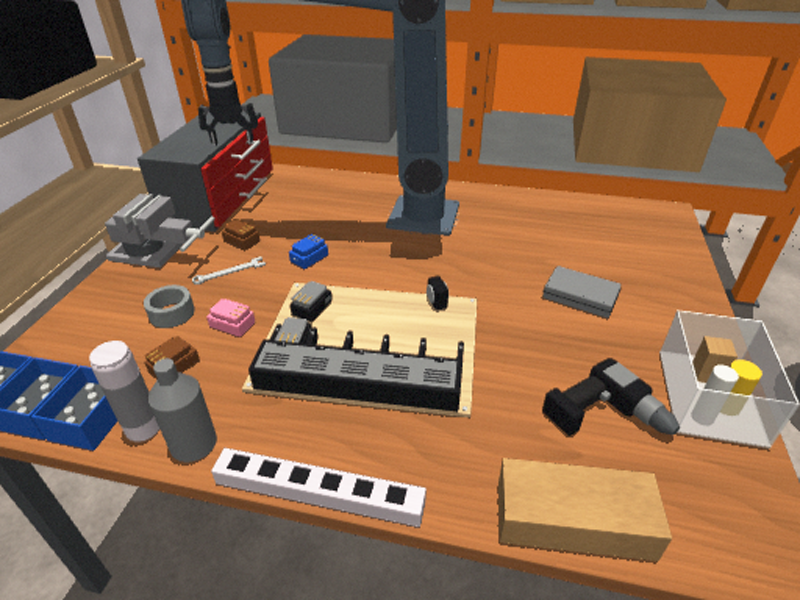

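Candidates for the pack, in pixels of the 800x600 top view:
- grey/black loose on the board at (497,317)
- grey/black docked at (494,247)
- blue at (540,429)
- pink at (582,276)
- brown at (612,199) and (652,451)

I choose the grey one loose on the board at (497,317). The rail front ends are at about (309,276), (350,274), (391,272), (432,270). The tape measure is at (347,360). Next is a close crop to check.

```bash
python3 - <<'E'
import pickle
from h import *
s=pickle.load(open("top.pkl","rb"))
c=s["img"][110:245,185:350,::-1]
cv2.imwrite("pics/crop1.png",cv2.resize(c,None,fx=4.4,fy=4.4,interpolation=cv2.INTER_CUBIC))
E
```

```text
(no output)
```

View pics/crop1.png

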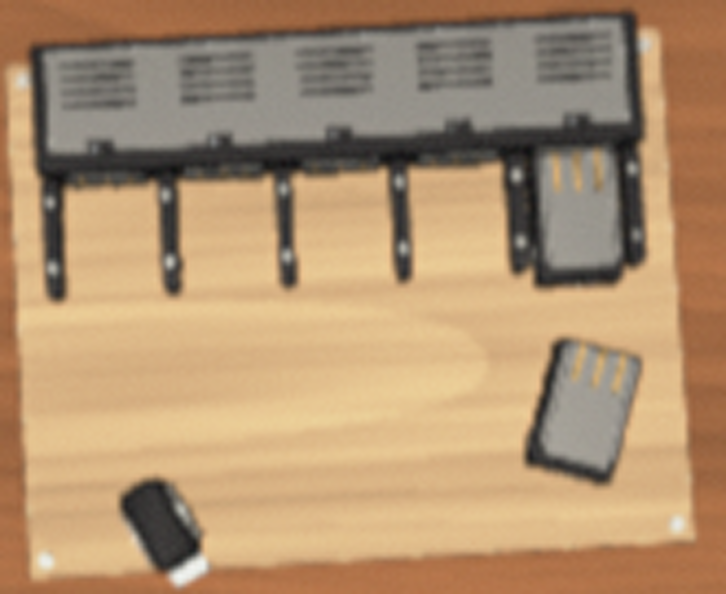

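Crop shows the grey/black pack alone at (585,410), contacts pointing to the charger, yawed a little to the right. The rail ends are at (57,300), (174,293), (289,286), (403,281). The board corners are (33,580), (692,540), (657,30), (8,66).

```bash
python3 - <<'E'
import pickle
from h import *
from scipy.optimize import least_squares
s=pickle.load(open("top.pkl","rb"))
px=lambda p:np.array([184.5+.5/4.4+p[0]/4.4,109.5+.5/4.4+p[1]/4.4])
obs=[((-180,230,12),(33,580)),((-180,-230,12),(692,540)),((180,-230,12),(657,30)),((180,230,12),(8,66)),
((10,200,42),(57,300)),((10,120,42),(174,293)),((10,40,42),(289,286)),((10,-40,42),(403,281)),((10,-200,42),(637,264))]
# rails: centres at 80 spacing? gap 68+12=80; port3 y=0 -> rail3 +40, rail4 -40, rail1 +200
rows=[]
for d,c in obs: rows.append((np.array(d,float),ray(s,px(c),d[2])))
def W(q,d): c,sn=np.cos(q[2]),np.sin(q[2]); return np.array([q[0]+c*d[0]-sn*d[1],q[1]+sn*d[0]+c*d[1]])
r=least_squares(lambda q:np.concatenate([W(q,d)-w[:2] for d,w in rows]),[430,0,0])
print("dock",r.x,np.round(r.fun.reshape(-1,2),1).tolist())
q=r.x; np.save("dock.npy",q)
inv=lambda w:np.array([[np.cos(q[2]),np.sin(q[2])],[-np.sin(q[2]),np.cos(q[2])]])@(w[:2]-q[:2])
for n,c,z in [("step FL",(566,340),62),("step FR",(640,357),62),("step RR",(607,472),62),("step RL",(540,455),62),("botRL",(528,463),40),("botRR",(607,484),46),("tapeC",(160,525),72),("tapeF",(205,570),40),("tapeL",(122,497),72),("tape",(150,478),72),("docked RL",(536,284),46)]:
    w=ray(s,px(c),z); print(n,w.round(1),"dock",inv(w).round(1))
for i,y in enumerate((200,120,40,-40)): print("rail",i+1,W(q,(10,y)).round(1))
print("home",W(q,(90,0)))
E
```

```text
dock [ 5.76779954e+02 -1.03644686e+01  7.84289751e-02] [[-0.7, 2.2], [-1.2, -2.8], [1.1, -1.7], [-0.5, 2.4], [0.3, 1.9], [0.2, 1.8], [0.2, 0.3], [1.5, -1.9], [-0.8, -2.1]]
step FL [ 548.  -156.8   62. ] dock [ -40.1 -143.7]
step FR [ 537.6 -206.5   62. ] dock [ -54.5 -192.4]
step RR [ 460.  -185.1   62. ] dock [-130.1 -165.1]
step RL [ 470.5 -140.3   62. ] dock [-116.2 -121.2]
botRL [ 466.1 -134.5   40. ] dock [-120.1 -115.1]
botRR [ 452.6 -187.4   46. ] dock [-137.6 -166.7]
tapeC [418.6 111.7  72. ] dock [-148.2  134. ]
tapeF [389.4  82.8  40. ] dock [-179.5  107.6]
tapeL [436.6 137.3  72. ] dock [-128.2  158.2]
tape [449.6 119.1  72. ] dock [-116.7  139. ]
docked RL [ 587.6 -137.8   46. ] dock [   0.8 -127.9]
rail 1 [571.1 189.8]
rail 2 [577.3 110.1]
rail 3 [583.6  30.3]
rail 4 [589.9 -49.5]
home [666.503296    -3.31309495]
```

```bash
cat >> h.py <<'E'
from scipy.spatial.transform import Rotation as Ro
def where(tgt=None):
    q=np.load("dock.npy"); s=env.read_state(); p=np.array(s["position"]); D=Ro.from_euler("z",q[2])
    T=D.inv()*Ro.from_quat(s["ee_rot"]); d=D.inv().apply(p-[q[0],q[1],0]); x=T.as_matrix()[:,0]
    print("t",round(s["time_s"],2),"dock",d.round(1),"yaw",round(np.arctan2(x[1],x[0]),4),"tilt",T.as_matrix()[:2,2].round(4),"F",D.inv().apply(s["wrist_force"]).round(2),"open",round(s["opening"],3))
    if tgt is not None: print("tool shift mm",T.inv().apply(np.array(tgt)-d).round(1))
E
python3 -m handwheel '[0,0,0,0,0,0.103,1, 0,0,0,0,0,0.103,1, 0.022,-0.033,0,0,0,0,1, 0.022,-0.033,0,0,0,0,1, 0.022,-0.033,0,0,0,0,1, 0.022,-0.033,0,0,0,0,1, 0.022,-0.033,0,0,0,0,1, 0.022,-0.033,0,0,0,0,1, 0.022,-0.033,0,0,0,0,1, 0.022,-0.033,0,0,0,0,1, 0.022,-0.033,0,0,0,0,1, 0.022,-0.033,0,0,0,0,1, 0.022,-0.033,0,0,0,0,1, 0.022,-0.033,0,0,0,0,1, 0.022,-0.033,0,0,0,0,1, 0.022,-0.033,0,0,0,0,1, 0.022,-0.033,0,0,0,0,1, 0.022,-0.033,0,0,0,0,1, 0.022,-0.033,0,0,0,0,1, 0.022,-0.033,0,0,0,0,1]' 30
python3 -c "
from h import *; where((-25,200,30))"
```

```text
time_s: 1.77
position: [496.1, 115.8, 198.2]
ee_rot: [0.999, 0.047, -0.001, -0.003]
wrist_force: [0.6, -0.9, 0.3]
opening: 0.002
finger_force: 0.0
t 1.77 dock [-70.6 132.1 198.2] yaw 0.0146 tilt [-0.0011  0.0065] F [ 0.57 -0.99  0.33] open 0.002
tool shift mm [ 46.7 -66.1 168.6]
```

```bash
python3 -m handwheel '[0.015,-0.022,0.03,0,0,0,1, 0.015,-0.022,0.03,0,0,0,1, 0.015,-0.022,0.03,0,0,0,1, 0,0,0.03,0,0,0,1, 0,0,0.03,0,0,0,1, 0,0,0.018,0,0,0,1, 0,0,0,0,0,0,1, 0,0,0,0,0,0,1]'
python3 - <<'E'
from h import *
where((10-11-6,200,30))
s=snapshot("top")
print(proj(s,[571.1,189.8,42]))
cv2.imwrite("pics/r1.png",cv2.resize(s["img"][130:210,170:270,::-1],None,fx=6,fy=6,interpolation=cv2.INTER_CUBIC))
E
```

```text
time_s: 2.43
position: [535.4, 154.2, 30.1]
ee_rot: [0.997, 0.07, -0.003, -0.017]
wrist_force: [0.4, -0.3, 0.5]
opening: -0.002
finger_force: 0.0
t 2.43 dock [-28.3 167.3  30.1] yaw 0.0613 tilt [-0.0067  0.0336] F [ 0.4  -0.3   0.46] open -0.002
tool shift mm [ 23.3 -31.3   1.1]
[196.92500837 177.66677154]
```

View pics/r1.png

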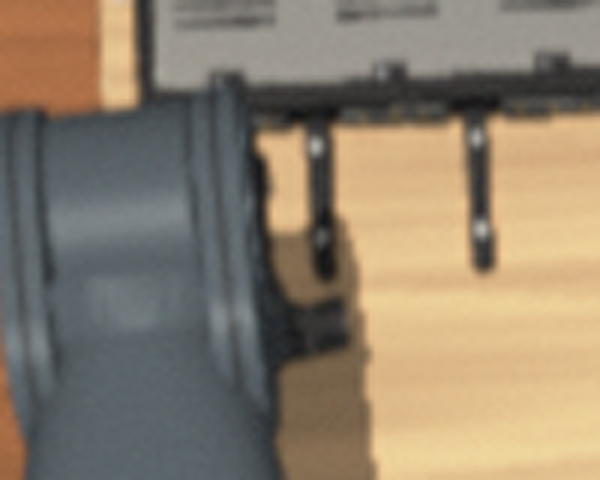

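Picture: the fingertip is at about (330,325), tool slightly tilted, in front of rail 2 at (320,270) with rail 3 at (483,260); rail 1 is hidden beneath the arm. The move came up short, so I check the joints.

```bash
python3 -m handwheel '[0,0,0,0,0,0,1, 0,0,0,0,0,0,1, 0,0,0,0,0,0,1]'
python3 - <<'E'
from h import *
where((10-11-6,200,30)); s=env.read_state(); print(s["qpos"].round(3),s["qvel"].round(3), s["joint_efforts"].round(1))
E
```

```text
time_s: 2.73
position: [539.0, 154.7, 34.1]
ee_rot: [0.997, 0.07, 0.001, -0.017]
wrist_force: [0.5, -0.3, -0.7]
opening: 0.001
finger_force: 0.0
t 2.73 dock [-24.8 167.5  34.1] yaw 0.0611 tilt [0.0016 0.0342] F [ 0.49 -0.34 -0.73] open 0.001
tool shift mm [ 19.7 -31.2   5.2]
[ 0.139  0.159 -0.109  1.298  0.034  3.141] [-0.001  0.003 -0.009  0.     0.     0.002] [  0.  -37.3  31.2  -0.    0.1  -0. ]
```

Joint 6 sits at its limit, so I turn the tool back a quarter turn. Tool x will then be dock +y and tool y dock +x, which also suits the sideways push.

```bash
python3 -m handwheel '[0,0,0,0,0,-0.116,1, 0,0,0,0,0,-0.116,1, 0,0,0,0,0,-0.116,1, 0,0,0,0,0,-0.116,1, 0,0,0,0,0,-0.116,1, 0,0,0,0,0,-0.116,1, 0,0,0,0,0,-0.116,1, 0,0,0,0,0,-0.116,1, 0,0,0,0,0,-0.116,1, 0,0,0,0,0,-0.116,1, 0,0,0,0,0,-0.116,1, 0,0,0,0,0,-0.116,1, 0,0,0,0,0,-0.116,1, 0,0,0,0,0,0,1, 0,0,0,0,0,0,1]'
python3 - <<'E'
from h import *
where((-20,200,30)); s=env.read_state(); print(s["qpos"].round(3))
q=np.load("dock.npy")
# rotation vector (tool axes) to square up
T=Ro.from_euler("z",-q[2])*Ro.from_quat(s["ee_rot"]); G=Ro.from_matrix([[0,1,0],[1,0,0],[0,0,-1]])
print((T.inv()*G).as_rotvec().round(4))
E
```

```text
time_s: 3.98
position: [538.0, 154.5, 32.9]
ee_rot: [0.68, 0.733, 0.011, -0.013]
wrist_force: [-0.0, -0.0, 1.0]
opening: 0.0
finger_force: 0.0
t 3.98 dock [-25.7 167.4  32.9] yaw 1.5663 tilt [-0.0005  0.034 ] F [-0.01 -0.02  0.98] open 0.0
tool shift mm [32.5  5.6  4. ]
[ 0.139  0.16  -0.111  1.298  0.034  1.636]
[-0.0006 -0.034  -0.0045]
```

```bash
python3 -m handwheel '[0,0,0,0,-0.034,-0.005,1, 0.017,0,0.002,0,0,0,1, 0.016,0,0,0,0,0,1, 0,0.002,0,0,0,0,1, 0,0.002,0,0,0,0,1, 0,0.002,0,0,0,0,1, 0,0,0,0,0,0,1]'
python3 -c "
from h import *; where((-5,200,30))"
```

```text
time_s: 4.57
position: [541.3, 187.2, 30.1]
ee_rot: [0.678, 0.735, -0.001, -0.0]
wrist_force: [-0.2, 0.6, 0.1]
opening: -0.0
finger_force: 0.0
t 4.57 dock [-19.8 199.8  30.1] yaw 1.5727 tilt [-0.0014 -0.0005] F [-0.14  0.64  0.06] open -0.0
tool shift mm [ 0.2 14.8  0.1]
```

```bash
python3 -m handwheel '[0,0.003,0,0,0,0,1, 0,0.003,0,0,0,0,1, 0,0.003,0,0,0,0,1, 0,0.002,0,0,0,0,1, 0,0,0,0,0,0,1]'
python3 -c "
from h import *; where((-5,200,30))"
python3 -m handwheel '[0,0.002,0,0,0,0,1, 0,0.002,0,0,0,0,1, 0,0,0,0,0,0,1]'
python3 -c "
from h import *; where((-5,200,30))"
```

```text
time_s: 4.98
position: [552.2, 188.6, 29.8]
ee_rot: [0.678, 0.735, -0.001, -0.001]
wrist_force: [-0.8, 0.4, 0.1]
opening: 0.0
finger_force: 0.0
t 4.98 dock [ -8.9 200.3  29.8] yaw 1.5737 tilt [-0.0019 -0.0001] F [-0.77  0.42  0.09] open 0.0
tool shift mm [-0.3  3.9 -0.2]
time_s: 5.23
position: [555.9, 189.1, 29.8]
ee_rot: [0.678, 0.735, -0.001, -0.001]
wrist_force: [-0.6, 0.5, -0.1]
opening: -0.003
finger_force: 0.0
t 5.23 dock [ -5.2 200.5  29.8] yaw 1.5743 tilt [-0.0019 -0.0001] F [-0.59  0.5  -0.08] open -0.003
tool shift mm [-0.5  0.2 -0.2]
```

```bash
for i in 1 2; do python3 -m handwheel '[0,0.0015,0,0,0,0,1, 0,0.0015,0,0,0,0,1, 0,0,0,0,0,0,1]' >/dev/null
python3 -c "
from h import *; where()"; done
```

```text
t 5.48 dock [ -2.3 200.5  29.8] yaw 1.5743 tilt [-0.002  -0.0001] F [-0.37  0.09  0.38] open 0.002
t 5.73 dock [  0.8 200.5  29.9] yaw 1.5742 tilt [-0.0019 -0.0001] F [ 0.57 -0.02 -0.96] open -0.002
```

```bash
python3 -m handwheel '[0,0.0015,0,0,0,0,1, 0,0.0015,0,0,0,0,1, 0,0,0,0,0,0,1]' >/dev/null
python3 -c "
from h import *; where()"; python3 -m handwheel '[0,0.0015,0,0,0,0,1, 0,0,0,0,0,0,1]' >/dev/null
python3 -c "
from h import *; where()"
```

```text
t 5.98 dock [  3.8 200.5  29.8] yaw 1.5742 tilt [-0.0019 -0.0001] F [ 0.67 -0.2  -0.45] open -0.003
t 6.15 dock [  5.2 200.5  29.8] yaw 1.5742 tilt [-0.002  -0.0001] F [-0.18 -0.58 -0.15] open 0.003
```

```bash
for i in 1; do python3 -m handwheel '[0,0.0015,0,0,0,0,1, 0,0,0,0,0,0,1]' >/dev/null
python3 -c "
from h import *; where()"; done;  python3 -m handwheel '[0,0.0015,0,0,0,0,1, 0,0,0,0,0,0,1]' >/dev/null
python3 - <<'E'
from h import *
where()
s=snapshot("scene"); q=np.load("dock.npy"); D=Ro.from_euler("z",q[2])
for d in [(10,200,42),(10,200,12),(10,120,42)]: print(d,proj(s,D.apply(d)+[q[0],q[1],0]).round(1))
u,v=proj(s,D.apply((10,200,42))+[q[0],q[1],0]).astype(int)
print(u,v); cv2.imwrite("pics/r2.png",cv2.resize(s["img"][v-50:v+40,u-60:u+60,::-1],None,fx=6,fy=6,interpolation=cv2.INTER_CUBIC))
E
```

```text
t 6.32 dock [  6.7 200.5  29.8] yaw 1.5742 tilt [-0.0021 -0.0001] F [ 0.05 -0.08  0.91] open -0.002
t 6.48 dock [  8.2 200.5  29.8] yaw 1.5742 tilt [-0.002  -0.0001] F [-0.01 -0.43  0.5 ] open 0.001
(10, 200, 42) [295.2 217.6]
(10, 200, 12) [294.6 224.1]
(10, 120, 42) [271.3 215.3]
295 217
```

View pics/r2.png

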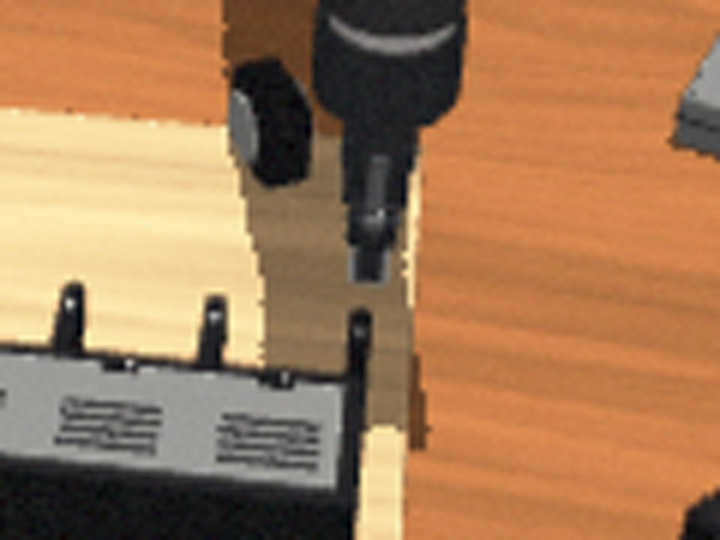

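Picture: rail 1's tip is at (360,312), where predicted, and the fingertip bottom is at (370,280), short of the tip by a small gap and lined up in y.

```bash
python3 - <<'E'
from h import *
s=snapshot("scene"); q=np.load("dock.npy"); D=Ro.from_euler("z",q[2])
inv=lambda w:D.inv().apply(w-[q[0],q[1],0])
px=lambda c:(234.5+c[0]/6,166.5+c[1]/6)
print("finger L,R bottom",inv(ray(s,px((352,282)),30)),inv(ray(s,px((386,282)),30)))
print("rail tip",inv(ray(s,px((360,310)),42)),"bottom tip at 12 hidden")
for x in (8,-8,16): print(x,(np.array(proj(s,D.apply((x,200,30))+[q[0],q[1],0]))-[234.5,166.5])*6)
E
```

```text
finger L,R bottom [-22.67724929 191.9484621   30.        ] [-25.38291966 211.0791518   30.        ]
rail tip [ 13.0951296  197.71872771  42.        ] bottom tip at 12 hidden
8 [363.19866533 320.01615997]
-8 [364.77840082 300.7009342 ]
16 [362.39623717 329.82734741]
```

The tip looks farther back or higher than the reading says. I back off and feel for the board to check the tip height.

```bash
python3 -m handwheel '[0,-0.014,0,0,0,0,1, 0,-0.014,0,0,0,0,1, 0,0,0.004,0,0,0,1, 0,0,0.003,0,0,0,1, 0,0,0.003,0,0,0,1, 0,0,0,0,0,0,1, 0,0,0,0,0,0,1]' >/dev/null
python3 -c "
from h import *; where()"; python3 -m handwheel '[0,0,0.002,0,0,0,1, 0,0,0.001,0,0,0,1, 0,0,0,0,0,0,1]' >/dev/null
python3 - <<'E'
from h import *
where()
a=snapshot("scene")["img"][150:260,235:355]; b=snapshot("top")["img"][110:220,170:290]
cv2.imwrite("pics/r3.png",cv2.resize(np.hstack([a,b])[:,:,::-1],None,fx=3.3,fy=3.3,interpolation=cv2.INTER_CUBIC))
E
```

```text
t 7.17 dock [-19.9 200.3  19.4] yaw 1.5741 tilt [-0.0027 -0.0002] F [ 0.14  0.25 -0.2 ] open 0.003
t 7.42 dock [-20.1 200.4  16.6] yaw 1.5742 tilt [-0.0026 -0.0001] F [-0.41 -0.53 -0.26] open -0.001
```

View pics/r3.png

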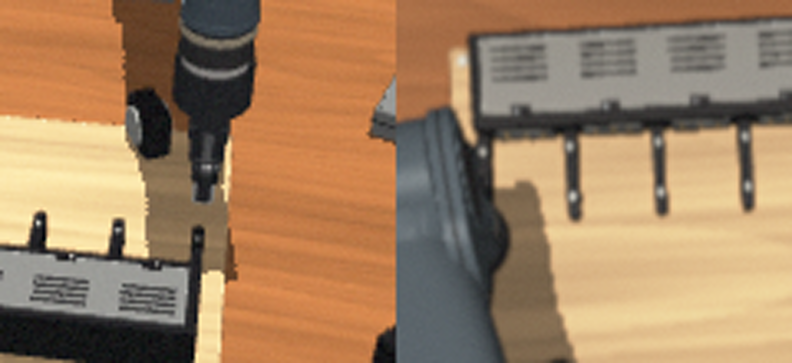

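Left: the fingertip bottom is at (203,202), with rail 1 beyond at (198,230) and lined up. Right: the arm hides rail 1's tip; rails 2 to 4 are at (574,215), (662,210), (747,205). I carry on feeling downward.

```bash
python3 -m handwheel '[0,0,0.002,0,0,0,1, 0,0,0.001,0,0,0,1, 0,0,0,0,0,0,1]' >/dev/null
python3 -c "
from h import *; where()"; python3 -m handwheel '[0,0,0.001,0,0,0,1, 0,0,0.001,0,0,0,1, 0,0,0,0,0,0,1]' >/dev/null
python3 -c "
from h import *; where()"
python3 -m handwheel '[0,0,0.001,0,0,0,1, 0,0,0.001,0,0,0,1, 0,0,0,0,0,0,1]' >/dev/null
python3 -c "
from h import *; where()"
```

```text
t 7.77 dock [-20.3 200.4  13.5] yaw 1.5743 tilt [-0.0028 -0.0002] F [-0.6  -0.32 -0.68] open 0.002
t 8.02 dock [-20.3 200.4  11.6] yaw 1.5743 tilt [-0.0027 -0.0002] F [ 0.92 -0.39  0.29] open 0.001
t 8.27 dock [-20.3 200.4   9.6] yaw 1.5743 tilt [-0.0026 -0.0002] F [-0.27  0.67 -0.38] open 0.003
```

```bash
python3 -m handwheel '[0,0,0.001,0,0,0,1, 0,0,0.0015,0,0,0,1, 0,0,0,0,0,0,1]' >/dev/null
python3 -c "
from h import *; where()"; python3 -m handwheel '[0,0,0.001,0,0,0,1, 0,0,0.0015,0,0,0,1, 0,0,0,0,0,0,1]' >/dev/null
python3 - <<'E'
from h import *
where()
for n in("scene","top"):
    s=snapshot(n); st=env.read_state(); R=Ro.from_quat(st["ee_rot"]).as_matrix()
    print(n,[proj(s,st["position"]-R[:,2]*k).round(1).tolist() for k in (0,20,40,73,120)])
    np.save(n+"9.npy",s["img"])
a=np.load("scene9.npy")[150:250,245:345]
cv2.imwrite("pics/r4.png",cv2.resize(a[:,:,::-1],None,fx=6,fy=6,interpolation=cv2.INTER_CUBIC))
E
```

```text
t 8.52 dock [-20.4 200.4   7. ] yaw 1.5743 tilt [-0.0028 -0.0001] F [ 0.41  0.48 -0.12] open -0.001
t 8.77 dock [-20.4 200.4   4.5] yaw 1.5743 tilt [-0.0028 -0.0001] F [-1.77  0.09  0.72] open -0.002
scene [[295.1, 219.7], [295.5, 215.4], [295.9, 211.0], [296.6, 203.6], [297.6, 192.6]]
top [[198.8, 189.0], [198.0, 188.3], [197.2, 187.6], [195.8, 186.4], [193.7, 184.6]]
```

View pics/r4.png

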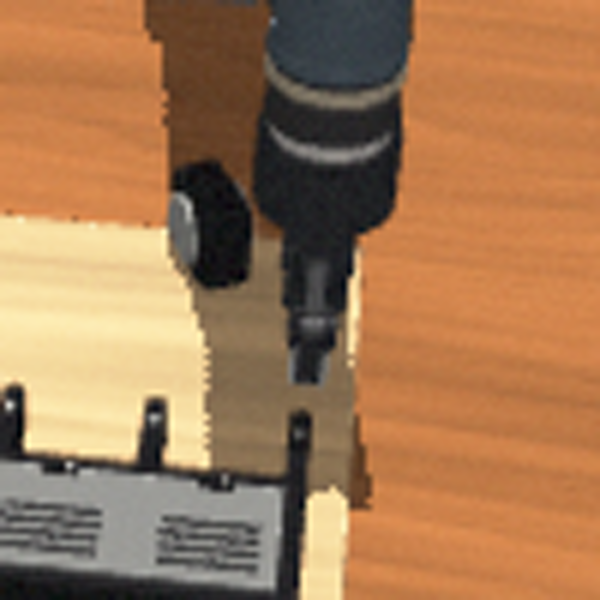

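Picture: the tip bottom is at (307,382), about 6 px above the projected TCP. So the real fingertip ends some 25-30 mm short of the reading. I keep feeling for the board.

```bash
for i in 1; do python3 -m handwheel '[0,0,0.002,0,0,0,1, 0,0,0.002,0,0,0,1, 0,0,0.002,0,0,0,1, 0,0,0,0,0,0,1]' >/dev/null
python3 -c "
from h import *; where()"; done
python3 -m handwheel '[0,0,0.002,0,0,0,1, 0,0,0.002,0,0,0,1, 0,0,0,0,0,0,1]' >/dev/null
python3 -c "
from h import *; where()"
python3 -m handwheel '[0,0,0.002,0,0,0,1, 0,0,0.002,0,0,0,1, 0,0,0,0,0,0,1]' >/dev/null
python3 -c "
from h import *; where(); print(env.read_state()['qpos'].round(3))"
```

```text
t 9.2 dock [-20.7 200.4  -1.9] yaw 1.5743 tilt [-0.0034 -0.0003] F [-0.08 -0.08  0.22] open 0.001
t 9.45 dock [-20.6 200.4  -5.7] yaw 1.5743 tilt [-0.0032 -0.0002] F [ 0.1   0.28 -1.02] open -0.0
t 9.7 dock [-20.6 200.4  -9.7] yaw 1.5743 tilt [-0.0031 -0.0002] F [ 0.02  0.28 -0.31] open 0.003
[ 0.217  0.23  -0.118  1.226  0.     1.706]
```

```bash
python3 -m handwheel '[0,0,0.0015,0,0,0,1, 0,0,0.0015,0,0,0,1, 0,0,0,0,0,0,1]' >/dev/null
python3 -c "
from h import *; where()"
python3 -m handwheel '[0,0,0.0015,0,0,0,1, 0,0,0.0015,0,0,0,1, 0,0,0,0,0,0,1]' >/dev/null
python3 - <<'E'
from h import *
where()
s=snapshot("scene");np.save("scene10.npy",s["img"]); st=env.read_state()
a,b=np.load("scene9.npy").astype(int),s["img"].astype(int)
print(proj(s,st["position"]).round(1))
print("col295-297 brightness rows 205-222", b[205:223,295:298].mean(2).round(0).astype(int).tolist())
print(a[205:223,295:298].mean(2).round(0).astype(int).tolist())
E
```

```text
t 9.95 dock [-20.4 200.4 -12.5] yaw 1.5743 tilt [-0.0029 -0.0002] F [ 0.32 -0.13  0.72] open -0.0
t 10.2 dock [-20.4 200.4 -15.5] yaw 1.5743 tilt [-0.0029 -0.0002] F [-0.68 -0.46  0.05] open 0.001
[294.7 223.8]
col295-297 brightness rows 205-222 [[49, 72, 73], [72, 75, 75], [59, 66, 68], [73, 109, 113], [66, 82, 84], [55, 55, 63], [30, 37, 42], [31, 35, 31], [36, 24, 31], [31, 32, 31], [36, 35, 28], [31, 30, 33], [34, 32, 52], [28, 68, 89], [20, 28, 106], [19, 20, 111], [43, 43, 110], [65, 43, 116]]
[[48, 59, 62], [36, 46, 40], [36, 29, 30], [34, 36, 35], [35, 31, 31], [34, 34, 32], [30, 32, 38], [37, 31, 34], [50, 51, 28], [102, 98, 100], [105, 106, 103], [106, 103, 103], [109, 105, 104], [57, 89, 107], [29, 39, 109], [26, 22, 111], [45, 39, 108], [67, 45, 116]]
```

```bash
python3 -m handwheel '[0,0,0.001,0,0,0,1, 0,0,0.001,0,0,0,1, 0,0,0,0,0,0,1]' >/dev/null
python3 -c "
from h import *; where()"
python3 -m handwheel '[0,0,0.001,0,0,0,1, 0,0,0.001,0,0,0,1, 0,0,0,0,0,0,1]' >/dev/null
python3 -c "
from h import *; where()"
python3 -m handwheel '[0,0,0.001,0,0,0,1, 0,0,0.001,0,0,0,1, 0,0,0,0,0,0,1]' >/dev/null
python3 -c "
from h import *; where()"
```

```text
t 10.5 dock [-20.3 200.5 -17.4] yaw 1.5744 tilt [-0.0026 -0.0001] F [-0.02  0.01  1.02] open -0.001
t 10.75 dock [-20.4 200.4 -19.4] yaw 1.5743 tilt [-0.0027 -0.0002] F [ 0.1  -0.64  0.37] open 0.0
t 11.0 dock [-20.  200.5 -20.4] yaw 1.5743 tilt [-0.0018 -0.0001] F [-0.99 -0.55  4.37] open -0.001
```

Board contact comes at reading z ≈ -20, so the true tip is 32 mm above the reading. I raise the tip to z ≈ 25 and advance to rail 1.

```bash
python3 -m handwheel '[0,0,-0.007,0,0,0,1, 0,0.003,-0.007,0,0,0,1, 0,0.004,0,0,0,0,1, 0,0.003,0,0,0,0,1, 0,0,0,0,0,0,1]' >/dev/null
python3 -c "
from h import *; where()"
python3 -m handwheel '[0,0.0015,0,0,0,0,1, 0,0.0015,0,0,0,0,1, 0,0,0,0,0,0,1]' >/dev/null
python3 -c "
from h import *; where()"
python3 -m handwheel '[0,0.0015,0,0,0,0,1, 0,0.0015,0,0,0,0,1, 0,0,0,0,0,0,1]' >/dev/null
python3 -c "
from h import *; where()"
```

```text
t 11.42 dock [ -8.9 200.5  -6.9] yaw 1.5741 tilt [-0.0008  0.    ] F [-0.47  0.19  0.14] open -0.001
t 11.67 dock [ -7.2 200.4  -7.6] yaw 1.5742 tilt [-0.0028 -0.0002] F [-0.46 -0.05 -0.55] open -0.0
t 11.92 dock [ -3.9 200.5  -7.2] yaw 1.5743 tilt [-0.0021 -0.0001] F [-0.26 -0.13  0.43] open -0.0
```

```bash
python3 -m handwheel '[0,0.0015,0,0,0,0,1, 0,0.0015,0,0,0,0,1, 0,0,0,0,0,0,1]' >/dev/null
python3 -c "
from h import *; where()"
python3 -m handwheel '[0,0.0015,0,0,0,0,1, 0,0,0,0,0,0,1]' >/dev/null
python3 -c "
from h import *; where()"
python3 -m handwheel '[0,0.0015,0,0,0,0,1, 0,0,0,0,0,0,1]' >/dev/null
python3 -c "
from h import *; where()"
python3 -m handwheel '[0,0.0015,0,0,0,0,1, 0,0,0,0,0,0,1]' >/dev/null
python3 -c "
from h import *; where()"
```

```text
t 12.17 dock [ -2.  200.5  -7.3] yaw 1.5744 tilt [-0.0043 -0.0002] F [-2.85 -1.05  1.36] open -0.001
t 12.33 dock [ -1.9 200.5  -7.4] yaw 1.5745 tilt [-0.0069 -0.0003] F [-6.21 -1.31  4.07] open -0.004
t 12.5 dock [ -1.9 200.5  -7.5] yaw 1.5747 tilt [-0.0097 -0.0004] F [-9.22 -0.71  6.08] open -0.005
t 12.67 dock [ -1.9 200.5  -7.5] yaw 1.5749 tilt [-0.0125 -0.0005] F [-12.62  -1.13   7.71] open -0.004
```

Rail 1 is touched at TCP x = -1.9, which makes the tip 12 mm ahead of the tool axis. I back off and go to rail 2.

```bash
python3 -m handwheel '[0,-0.014,0,0,0,0,1, -0.02,0,0,0,0,0,1, -0.03,0,0,0,0,0,1, -0.03,0,0,0,0,0,1, 0,0,0,0,0,0,1, 0,0,0,0,0,0,1]' >/dev/null
python3 -c "
from h import *; where((-2,120,-7))"
python3 -m handwheel '[0,0.003,0,0,0,0,1, 0,0.002,0,0,0,0,1, 0,0.0015,0,0,0,0,1, 0,0.0015,0,0,0,0,1, 0,0,0,0,0,0,1]' >/dev/null
python3 -c "
from h import *; where()"
```

```text
t 13.17 dock [ -9.6 119.2  -6.9] yaw 1.5714 tilt [-0.0009  0.0001] F [0.41 0.22 0.77] open -0.001
tool shift mm [0.8 7.6 0.1]
t 13.58 dock [ -2.3 121.3  -7.3] yaw 1.5755 tilt [-0.0026  0.0001] F [ 0.32 -0.53  0.13] open 0.004
```

```bash
python3 -m handwheel '[0,0.0015,0,0,0,0,1, 0,0.0015,0,0,0,0,1, 0,0,0,0,0,0,1]' >/dev/null
python3 -c "
from h import *; where()"
python3 -m handwheel '[0,0.0015,0,0,0,0,1, 0,0.0015,0,0,0,0,1, 0,0,0,0,0,0,1]' >/dev/null
python3 -c "
from h import *; where()"
```

```text
t 13.83 dock [ -2.1 121.3  -7.5] yaw 1.575 tilt [-0.0078  0.0008] F [-6.93  1.76  4.25] open -0.003
t 14.08 dock [ -2.  121.3  -7.5] yaw 1.5751 tilt [-0.0134  0.0006] F [-12.69   1.08   9.11] open 0.002
```

Rail 2 touched at x = -2.0. Now rail 3, the same way.

```bash
python3 -m handwheel '[0,-0.014,0,0,0,0,1, -0.02,0,0,0,0,0,1, -0.03,0,0,0,0,0,1, -0.031,0,0,0,0,0,1, 0,0,0,0,0,0,1, 0,0.004,0,0,0,0,1, 0,0.003,0,0,0,0,1, 0,0.002,0,0,0,0,1, 0,0.0015,0,0,0,0,1, 0,0,0,0,0,0,1]' >/dev/null
python3 -c "
from h import *; where()"
python3 -m handwheel '[0,0.0015,0,0,0,0,1, 0,0.0015,0,0,0,0,1, 0,0,0,0,0,0,1]' >/dev/null
python3 -c "
from h import *; where()"
```

```text
t 14.92 dock [-2.1 39.8 -7.4] yaw 1.5754 tilt [-0.0082 -0.002 ] F [-7.53 -2.62  4.53] open -0.001
t 15.17 dock [-2.1 39.7 -7.4] yaw 1.5753 tilt [-0.0138 -0.0025] F [-13.12  -2.8    9.1 ] open 0.001
```

Rail 3 touched. Now I go up and over to the pack's right side, with the fingers half open as a two-point pusher along x.

```bash
python3 -m handwheel '[0,-0.016,0,0,0,0,1, 0,0,-0.033,0,0,0,1, 0,-0.01,-0.033,0,0,0,1, -0.03,-0.01,0,0,0,0,0.5, -0.035,-0.01,0,0,0,0,0.5, -0.035,-0.01,0,0,0,0,0.5, -0.035,-0.01,0,0,0,0,0.5, -0.035,-0.01,0,0,0,0,0.5, -0.035,-0.01,0,0,0,0,0.5, -0.03,0,0,0,0,0,0.5, -0.02,0,0,0,0,0,0.5, 0,0,0,0,0,0,0.5, 0,0,0,0,0,0,0.5]' >/dev/null
python3 - <<'E'
from h import *
where((-85,-214,-13))
s=snapshot("top")
cv2.imwrite("pics/p1.png",cv2.resize(s["img"][150:250,250:370,::-1],None,fx=6,fy=6,interpolation=cv2.INTER_CUBIC))
q=np.load("dock.npy"); D=Ro.from_euler("z",q[2])
c=[proj(s,D.apply((-87,-155,62))+[q[0],q[1],0]+0), proj(s,D.apply((-85,-214,22))+[q[0],q[1],0])]
print([((x-[250,150])*6).round(0) for x in c], env.read_state()["qpos"].round(2))
E
```

```text
t 16.25 dock [ -80.9 -215.8   58.9] yaw 1.5737 tilt [-0.0017  0.0005] F [-0.21  0.55 -0.21] open 0.504
tool shift mm [ 1.8 -3.9 71.9]
[array([409., 315.]), array([515., 310.])] [-0.54  0.16 -0.06  1.36 -0.    0.95]
```

View pics/p1.png

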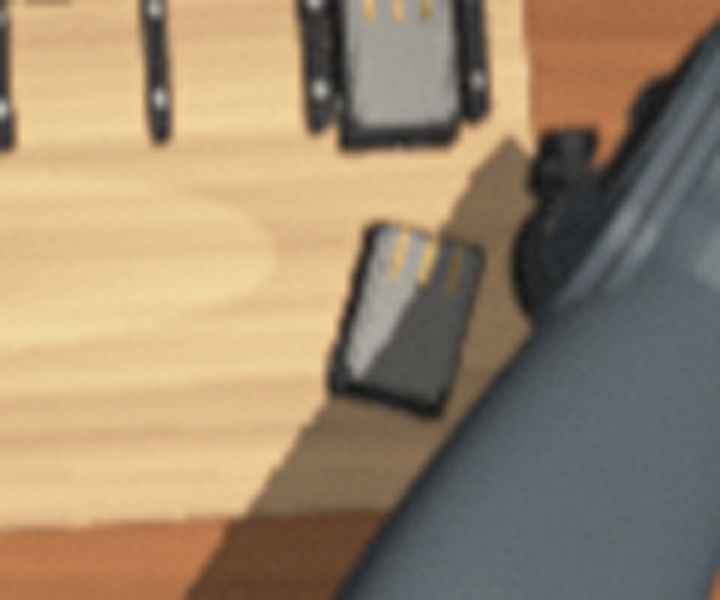

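Picture: the pack is undisturbed at about (408,318), the docked pack at (400,80), and the gripper is clear on the right at about (565,200). I descend and push left slowly, 4 mm a row.

```bash
python3 -m handwheel '[0,-0.004,0.02,0,0,0,0.5, 0,0,0.025,0,0,0,0.5, 0,0,0.015,0,0,0,0.5, 0,0,0.008,0,0,0,0.5, 0,0,0.004,0,0,0,0.5, 0,0,0,0,0,0,0.5, 0,0,0,0,0,0,0.5]' >/dev/null
python3 -c "
from h import *; where()"
python3 -m handwheel '[0.004,0,0,0,0,0,0.5, 0.004,0,0,0,0,0,0.5, 0.004,0,0,0,0,0,0.5, 0.004,0,0,0,0,0,0.5, 0.004,0,0,0,0,0,0.5, 0.004,0,0,0,0,0,0.5, 0.004,0,0,0,0,0,0.5, 0.004,0,0,0,0,0,0.5, 0.004,0,0,0,0,0,0.5, 0.004,0,0,0,0,0,0.5]' >/dev/null
python3 -c "
from h import *; where()"
```

```text
t 16.88 dock [ -84.8 -215.5  -12.1] yaw 1.5755 tilt [-0.0011 -0.0008] F [ 0.28 -0.09 -0.02] open 0.502
t 17.72 dock [ -85.8 -175.8  -12.7] yaw 1.5744 tilt [-0.0022 -0.001 ] F [-0.8  -4.39  2.33] open 0.497
```

```bash
python3 -m handwheel '[0.005,0,0,0,0,0,0.5, 0.005,0,0,0,0,0,0.5, 0.005,0,0,0,0,0,0.5, 0.005,0,0,0,0,0,0.5, 0.005,0,0,0,0,0,0.5, 0.005,0,0,0,0,0,0.5, 0.005,0,0,0,0,0,0.5, 0.005,0,0,0,0,0,0.5, 0.005,0,0,0,0,0,0.5, 0.005,0,0,0,0,0,0.5, 0.005,0,0,0,0,0,0.5, 0.005,0,0,0,0,0,0.5, 0.005,0,0,0,0,0,0.5, 0.005,0,0,0,0,0,0.5, 0.005,0,0,0,0,0,0.5, 0,0,0,0,0,0,0.5]' >/dev/null
python3 - <<'E'
from h import *
where()
s=snapshot("top")
cv2.imwrite("pics/p2.png",cv2.resize(s["img"][150:250,220:340,::-1],None,fx=6,fy=6,interpolation=cv2.INTER_CUBIC))
E
```

```text
t 19.05 dock [-86.4 -98.9 -13.4] yaw 1.5753 tilt [-0.0028  0.0024] F [ 0.72 -2.76  0.39] open 0.5
```

View pics/p2.png

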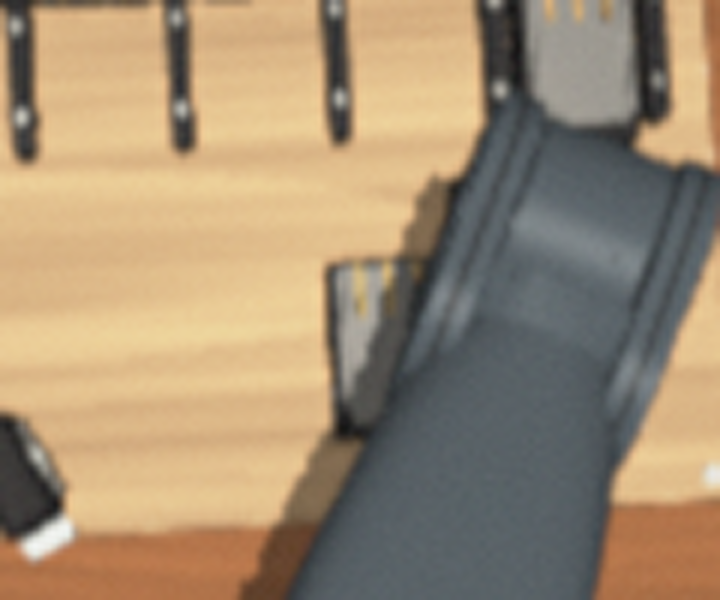

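Picture: the pack is now square. Its left edge runs from (330,265) to (342,435), parallel to the rails, with front at row 265; rails 3 and 4 end at (183,148) and (340,140). I push on the last 57 mm to y = 0.

```bash
python3 -m handwheel '[0.005,0,0,0,0,0,0.5, 0.005,0,0,0,0,0,0.5, 0.005,0,0,0,0,0,0.5, 0.005,0,0,0,0,0,0.5, 0.005,0,0,0,0,0,0.5, 0.005,0,0,0,0,0,0.5, 0.005,0,0,0,0,0,0.5, 0.005,0,0,0,0,0,0.5, 0.005,0,0,0,0,0,0.5, 0.005,0,0,0,0,0,0.5, 0.004,0,0,0,0,0,0.5, 0.003,0,0,0,0,0,0.5, 0,0,0,0,0,0,0.5, 0,0,0,0,0,0,0.5]' >/dev/null
python3 - <<'E'
from h import *
where()
s=snapshot("top"); q=np.load("dock.npy"); D=Ro.from_euler("z",q[2])
g=cv2.cvtColor(s["img"],cv2.COLOR_RGB2GRAY).astype(np.float32)
# brightness scan along dock y at pack body top height z=46 and several x
for x in (-60,-75,-90,-105,-120):
    ys=np.arange(50,-20,-2.); P=np.array([proj(s,D.apply((x,y,46))+[q[0],q[1],0]) for y in ys],np.float32)
    v=cv2.remap(g,P[:,:1].copy(),P[:,1:].copy(),cv2.INTER_LINEAR).ravel(); print(x,dict(zip(ys.astype(int).tolist(),v.astype(int).tolist())))
for y in (24,15,5):
    xs=np.arange(-20,-70,-2.); P=np.array([proj(s,D.apply((x,y,46))+[q[0],q[1],0]) for x in xs],np.float32)
    v=cv2.remap(g,P[:,:1].copy(),P[:,1:].copy(),cv2.INTER_LINEAR).ravel(); print("y",y,dict(zip(xs.astype(int).tolist(),v.astype(int).tolist())))
E
```

```text
t 20.27 dock [-86.1 -43.1 -12.8] yaw 1.5748 tilt [-0.0019  0.001 ] F [-0.24 -0.13 -0.6 ] open 0.497
-60 {50: 194, 48: 194, 46: 194, 44: 194, 42: 195, 40: 195, 38: 196, 36: 198, 34: 192, 32: 171, 30: 124, 28: 102, 26: 104, 24: 139, 22: 150, 20: 156, 18: 159, 16: 159, 14: 157, 12: 152, 10: 155, 8: 158, 6: 162, 4: 168, 2: 170, 0: 167, -2: 133, -4: 104, -6: 84, -8: 91, -10: 97, -12: 97, -14: 91, -16: 84, -18: 78}
-75 {50: 205, 48: 206, 46: 205, 44: 206, 42: 207, 40: 207, 38: 207, 36: 206, 34: 203, 32: 182, 30: 152, 28: 110, 26: 111, 24: 122, 22: 135, 20: 152, 18: 167, 16: 176, 14: 177, 12: 174, 10: 168, 8: 166, 6: 161, 4: 153, 2: 125, 0: 105, -2: 109, -4: 119, -6: 124, -8: 120, -10: 108, -12: 101, -14: 104, -16: 110, -18: 113}
-90 {50: 200, 48: 200, 46: 200, 44: 200, 42: 200, 40: 200, 38: 200, 36: 199, 34: 196, 32: 186, 30: 150, 28: 113, 26: 112, 24: 135, 22: 160, 20: 167, 18: 168, 16: 167, 14: 166, 12: 166, 10: 164, 8: 157, 6: 135, 4: 114, 2: 106, 0: 107, -2: 108, -4: 104, -6: 98, -8: 97, -10: 108, -12: 117, -14: 122, -16: 118, -18: 105}
-105 {50: 198, 48: 200, 46: 200, 44: 199, 42: 200
[... 627 characters left out ...]
-32: 191, -34: 190, -36: 189, -38: 189, -40: 190, -42: 190, -44: 190, -46: 188, -48: 176, -50: 155, -52: 126, -54: 115, -56: 120, -58: 131, -60: 139, -62: 144, -64: 144, -66: 141, -68: 134}
y 15 {-20: 195, -22: 196, -24: 198, -26: 198, -28: 197, -30: 195, -32: 192, -34: 191, -36: 190, -38: 191, -40: 191, -42: 190, -44: 188, -46: 180, -48: 168, -50: 148, -52: 145, -54: 149, -56: 163, -58: 163, -60: 159, -62: 151, -64: 148, -66: 148, -68: 152}
y 5 {-20: 196, -22: 197, -24: 199, -26: 198, -28: 197, -30: 196, -32: 194, -34: 192, -36: 190, -38: 190, -40: 190, -42: 191, -44: 188, -46: 179, -48: 162, -50: 134, -52: 123, -54: 129, -56: 149, -58: 161, -60: 165, -62: 163, -64: 162, -66: 163, -68: 162}
```

The numeric scan puts the pack's left edge at y = +30.5 all along and its front at x = -50, so it is square and centred before gap 3. I retreat, lift, move behind it, and turn a quarter.

```bash
python3 -m handwheel '[-0.02,0,0,0,0,0,0.5, -0.005,0,-0.02,0,0,0,0.5, 0,0,-0.03,0,0,0,0.5, 0,-0.01,-0.025,0,0,0,0.5, 0.015,-0.02,0,0,0,0,0.6, 0.02,-0.02,0,0,0,0,0.6, 0.02,-0.02,0,0,0,0,0.6, 0.013,-0.007,0,0,0,0,0.6]' >/dev/null
python3 -m handwheel '[0,0,0,0,0,-0.12,0.6, 0,0,0,0,0,-0.12,0.6, 0,0,0,0,0,-0.12,0.6, 0,0,0,0,0,-0.12,0.6, 0,0,0,0,0,-0.12,0.6, 0,0,0,0,0,-0.12,0.6, 0,0,0,0,0,-0.12,0.6, 0,0,0,0,0,-0.12,0.6, 0,0,0,0,0,-0.12,0.6, 0,0,0,0,0,-0.12,0.6, 0,0,0,0,0,-0.12,0.6, 0,0,0,0,0,-0.12,0.6, 0,0,0,0,0,-0.127,0.6, 0,0,0,0,0,0,0.6, 0,0,0,0,0,0,0.6]' >/dev/null
python3 -c "
from h import *; where((-163,0.5,-12)); print(env.read_state()['qpos'].round(2))"
```

```text
t 22.23 dock [-162.9   -1.    62.3] yaw 3.1361 tilt [-0.0018  0.    ] F [-0.32 -0.66  0.34] open 0.397
tool shift mm [ 0.   1.5 74.3]
[-0.22 -0.23 -0.43  1.37 -0.   -0.29]
```

```bash
python3 -m handwheel '[0,0.0015,0.02,0,0,-0.005,0.6, 0,0,0.025,0,0,0,0.6, 0,0,0.018,0,0,0,0.6, 0,0,0.008,0,0,0,0.6, 0,0,0.003,0,0,0,0.6, 0,0,0,0,0,0,0.6, 0,0,0,0,0,0,0.6]' >/dev/null
python3 -c "
from h import *; where()"
python3 -m handwheel '[-0.004,0,0,0,0,0,0.6, -0.004,0,0,0,0,0,0.6, -0.004,0,0,0,0,0,0.6, -0.004,0,0,0,0,0,0.6, -0.004,0,0,0,0,0,0.6, -0.004,0,0,0,0,0,0.6, -0.004,0,0,0,0,0,0.6, -0.004,0,0,0,0,0,0.6, -0.004,0,0,0,0,0,0.6, -0.004,0,0,0,0,0,0.6, -0.004,0,0,0,0,0,0.6, -0.004,0,0,0,0,0,0.6, 0,0,0,0,0,0,0.6]' >/dev/null
python3 -c "
from h import *; where()
s=snapshot('top'); np.save('t11.npy',s['img'])
q=np.load('dock.npy'); D=Ro.from_euler('z',q[2])
g=cv2.cvtColor(s['img'],cv2.COLOR_RGB2GRAY).astype(np.float32)
for x in (-25,-35,-45,-55,-70):
    ys=np.arange(42,-42,-2.); P=np.array([proj(s,D.apply((x,y,46))+[q[0],q[1],0]) for y in ys],np.float32)
    v=cv2.remap(g,P[:,:1].copy(),P[:,1:].copy(),cv2.INTER_LINEAR).ravel(); print(x,*['%d:%d'%z for z in zip(ys,v)])
"
```

```text
t 22.82 dock [-162.6    0.2  -10.8] yaw -3.1396 tilt [-0.0007 -0.0005] F [0.33 0.15 0.65] open 0.4
t 23.9 dock [-113.8    0.6  -11.9] yaw -3.1387 tilt [-0.0001  0.    ] F [-0.61  1.03  0.78] open 0.402
-25 42:194 40:190 38:170 36:143 34:113 32:93 30:77 28:71 26:66 24:63 22:60 20:64 18:69 16:70 14:75 12:84 10:102 8:115 6:127 4:138 2:151 0:160 -2:162 -4:158 -6:156 -8:156 -10:164 -12:176 -14:190 -16:181 -18:171 -20:164 -22:158 -24:142 -26:113 -28:116 -30:139 -32:183 -34:196 -36:200 -38:200 -40:200
-35 42:162 40:131 38:102 36:87 34:83 32:84 30:81 28:75 26:67 24:70 22:80 20:82 18:80 16:76 14:65 12:65 10:71 8:74 6:73 4:70 2:71 0:70 -2:68 -4:68 -6:69 -8:70 -10:72 -12:74 -14:75 -16:80 -18:84 -20:85 -22:82 -24:74 -26:71 -28:87 -30:119 -32:153 -34:165 -36:171 -38:175 -40:181
-45 42:105 40:87 38:87 36:90 34:89 32:83 30:75 28:74 26:82 24:86 22:88 20:86 18:76 16:70 14:67 12:78 10:84 8:85 6:86 4:86 2:84 0:84 -2:84 -4:82 -6:81 -8:80 -10:81 -12:80 -14:79 -16:77 -18:77 -20:77 -22:77 -24:76 -26:75 -28:74 -30:73 -32:72 -34:72 -36:70 -38:68 -40:65
-55 42:93 40:92 38:95 36:91 34:83 32:77 30:82 28:89 26:95 24:96 22:91 20:84 18:74 16:79 14:87 12:91 10:93 8:93 6:92 4:92 2:92 0:91 -2:90 -4:89 -6:89 -8:89 -10:89 -12:89 -14:88 -16:87 -18:85 -20:85 -22:86 -24:87 -26:88 -28:87 -30:86 -32:84 -34:83 -36:84 -38:84 -40:83
-70 42:98 40:94 38:87 36:79 34:83 32:89 30:96 28:95 26:88 24:80 22:80 20:90 18:103 16:108 14:110 12:110 10:108 8:106 6:105 4:102 2:102 0:102 -2:101 -4:100 -6:99 -8:98 -10:98 -12:98 -14:97 -16:97 -18:97 -20:95 -22:95 -24:95 -26:94 -28:94 -30:95 -32:93 -34:93 -36:93 -38:93 -40:93
```

The right edge is at y ≈ -30.5, so it is still centred. I push into the gap.

```bash
python3 -m handwheel '[-0.004,0,0,0,0,0,0.6, -0.004,0,0,0,0,0,0.6, -0.004,0,0,0,0,0,0.6, -0.004,0,0,0,0,0,0.6, -0.004,0,0,0,0,0,0.6, -0.004,0,0,0,0,0,0.6, -0.004,0,0,0,0,0,0.6, -0.004,0,0,0,0,0,0.6, -0.004,0,0,0,0,0,0.6, -0.004,0,0,0,0,0,0.6]' >/dev/null
python3 -c "
from h import *; where()"
python3 -m handwheel '[-0.004,0,0,0,0,0,0.6, -0.004,0,0,0,0,0,0.6, -0.004,0,0,0,0,0,0.6, -0.004,0,0,0,0,0,0.6, -0.004,0,0,0,0,0,0.6, -0.004,0,0,0,0,0,0.6, -0.004,0,0,0,0,0,0.6, -0.004,0,0,0,0,0,0.6, -0.004,0,0,0,0,0,0.6, -0.004,0,0,0,0,0,0.6]' >/dev/null
python3 -c "
from h import *; where()"
```

```text
t 24.78 dock [-75.1   0.7 -12. ] yaw -3.1389 tilt [-0.0023 -0.0001] F [-3.35 -0.38  2.44] open 0.4
t 25.62 dock [-35.1   0.8 -12. ] yaw -3.1389 tilt [-0.0023 -0.0001] F [-5.02  0.51  3.  ] open 0.4
```

```bash
python3 -m handwheel '[-0.003,0,0,0,0,0,0.6, -0.003,0,0,0,0,0,0.6, -0.003,0,0,0,0,0,0.6, -0.003,0,0,0,0,0,0.6, -0.003,0,0,0,0,0,0.6, -0.002,0,0,0,0,0,0.6, -0.002,0,0,0,0,0,0.6, 0,0,0,0,0,0,0.6]' >/dev/null
python3 -c "
from h import *; where()"
python3 -m handwheel '[-0.002,0,0,0,0,0,0.6, -0.002,0,0,0,0,0,0.6, 0,0,0,0,0,0,0.6]' >/dev/null
python3 -c "
from h import *; where()"
```

```text
t 26.28 dock [-15.7   0.8 -12.1] yaw -3.1388 tilt [-0.0013 -0.0001] F [-3.04  0.78  1.93] open 0.399
t 26.53 dock [-11.9   0.9 -12.2] yaw -3.1388 tilt [-0.0015  0.    ] F [-2.54  0.04  2.17] open 0.402
```

```bash
python3 -m handwheel '[-0.0015,0,0,0,0,0,0.6, -0.0015,0,0,0,0,0,0.6, 0,0,0,0,0,0,0.6]' >/dev/null
python3 -c "
from h import *; where()"
python3 -m handwheel '[-0.0015,0,0,0,0,0,0.6, -0.0015,0,0,0,0,0,0.6, 0,0,0,0,0,0,0.6]' >/dev/null
python3 -c "
from h import *; where()"
```

```text
t 26.78 dock [ -9.8   0.9 -12.3] yaw -3.1389 tilt [-0.0032 -0.    ] F [-4.98  0.51  3.32] open 0.401
t 27.03 dock [-10.    0.9 -12.3] yaw -3.1391 tilt [-0.0096 -0.0004] F [-11.03   0.87   9.55] open 0.399
```

The force climbs with no more travel, at x = -10 against the expected -11, so the pack is home. I back off, lift, and check.

```bash
python3 -m handwheel '[0.008,0,0,0,0,0,0.6, 0.015,0,0,0,0,0,0.6, 0.03,0,0,0,0,0,0.6, 0.03,0,-0.02,0,0,0,0.6, 0.03,0,-0.03,0,0,0,0.6, 0.03,0,-0.03,0,0,0,0.6, 0.03,0,-0.03,0,0,0,0.6, 0.03,0,-0.03,0,0,0,0.6, 0,0,0,0,0,0,0.6, 0,0,0,0,0,0,0.6]' >/dev/null
python3 - <<'E'
from h import *
where()
a=snapshot("top")["img"][100:200,180:340]; b=snapshot("scene")["img"][160:260,150:310]
cv2.imwrite("pics/end.png",cv2.resize(np.vstack([a,b])[:,:,::-1],None,fx=3,fy=3,interpolation=cv2.INTER_CUBIC))
E
```

```text
t 27.87 dock [-204.2   -0.6  129.3] yaw -3.1395 tilt [ 0.008  -0.0028] F [ 0.48  0.26 -0.11] open 0.399
```

View pics/end.png

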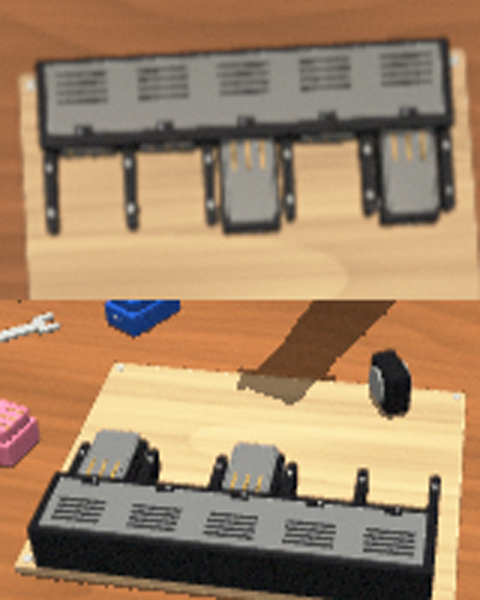

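The pack is home and square in the third port at (250,185), its rear level with the docked pack's at (410,180). The tape measure is untouched and the gripper is clear, so I hand in.

```bash
python3 -c "
from rig import ticket; print(ticket.job_done())"
```

```text
the job is handed in; nothing more can be done
None
```

The job is handed in: I touched rails 1, 2 and 3 in order, then pushed the pack square and fully home in the third port; the hand-in call returned no verdict.

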